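Fish the ratchet out of the enclosure

ROBOT

A 6-joint arm with a two-finger parallel gripper is mounted at the origin on a cart in front of the work surface, level with it; the furniture and walls round the work are solid. World frame = base frame: x ahead of the robot, y to its left, z up, the work surface at z = 0. Lengths are in m, angles in rad, forces in N, time in s.
With the tool pointing down it reaches from about 0.325 to 0.9 m from the base axis. Payload 6.1 kg.
Tool frame: the origin (TCP) lies at the very end of the fingers, on their centre line; the grasp point (between the pads) lies 19 mm behind it; z points along the fingers, y is the line along which they close (so a half turn about z gives the same grasp; the last joint's range is limited). The gripper opens to 85 mm and grips with 20 to 120 N. Pads are 22 mm wide; open, the fingers measure 114 mm over their backs; the gripper's body (76 mm by 85 mm) begins 54 mm behind the grasp point. The pads swing forward as they close: fully open they stand 13 mm farther back than shut.
Start: joints at [1.22, 0.22, 1.526, -0, 1.395, -0.126], TCP at [0.139, 0.609, 0.231] pointing down, gripper open.
Joint ranges: [-2.98, 2.98], [-0.91, 2.08], [0.09, 2.57], [-1.24, 4.39], [0.2, 2.65], [-2.68, 2.68]. Speed limits (rad/s): [2.57, 2.57, 3.01, 3.14, 3.14, 3.14].

INTERFACE

Orientations are given as a rotation vector (axis times angle).
In Python, from plant import telemetry, grab_frame, camera_model, workorder gives the robot as it stands. The module is installed in compiled form; this text tells all that it offers.
- The arm moves only by the shell command python3 -m handwheel 'ROWS'. ROWS is JSON, a list of rows, each a list of 7 numbers: the turn, a rotation vector about the world's x, y, z in rad, then the shift along the world's x, y, z in m, then the opening, from 0 (shut) to 1 (fully open). In form: [[wx, wy, wz, x, y, z, hand], ...]. A call has 1 to 10 rows; each row is the pose to reach, as a shift and turn from the pose commanded when the call began; what a row does not reach only later rows make up. A row lasts 1/8 s, in which the tool goes at most 62.5 mm and 10.7 degrees, less where a joint would pass 70% of its speed; a pose out of reach is approached as far as the arm can. A call with a gripper value outside its range is refused whole. The fingers move at their own pace and stop on an object; the grip force is fixed at half the most. Time passes only in rows, so rows that repeat a pose let the fingers close. It gives the time, the measured TCP pose, the force, the opening and the grip force at its end, in the units of the state.
- telemetry.state(): the state, without advancing time (a new reading comes with each control period).
- grab_frame(name): name is "scene" or "top" or "wrist"; returns the picture (400x640x3 uint8, blue, green, red); there is no depth.
- camera_model(name): a dict with "fov_y" (degrees; the focal length in pixels is half the picture's height over the tangent of half this angle, whatever the lens; pixels are square), "cx", "cy" (the principal point, pixels), "R" (3x3) and "t" (3): a world point X has camera coordinates R X + t. Camera axes: x right, y down, z forward; pixel columns grow to the right and rows downward; lengths in m; the calibration is good to about 2 mm. A picture is of the moment at which its call begins: read the wrist's pose just before it. camera_model takes no time and is no camera call; for the wrist camera it gives the pose at the moment of the call.
- workorder.job_done(): hands the job in; it is judged then, once.
The state is a dict: "t": time; "joint_pos": joint angles; "joint_vel": joint speeds; "tau": joint torques, N m; "tcp_pos": TCP position; "tcp_rot": TCP orientation; "wrist_force": force on the tool from outside, world axes, zero at the start; "moment": the same for the moment, N m; "width": opening from 0.0 (shut) to 1.0 (fully open); "grasp_force": force on a finger pad.
Only numpy, scipy, OpenCV 4.12 (cv2) and the standard library are available. Lean on these libraries where they do the work, as an engineer would, in place of code of your own. Each camera call takes 0.05 s, during which the arm holds its last target. There are 200 camera calls.

TASK

A ratchet has been dropped into the blue electrical enclosure and is longer than the hatch in its cover. Take hold of it through the hatch, tilt it so that one end comes out first, ease it out without forcing it hard against the cover, and finish still holding it up in the gripper, motionless, with the whole ratchet a good hand's breadth (about 10 cm) above the cover. Leave the jar and the tape measure beside it alone.

Things in the scene. Friction and masses are not known exactly. Their poses are not given: they have to be found in the camera images.
- enclosure: Blue sheet-metal enclosure fixed to the table, 256 (x) x 120 (y) x 52 mm high; walls, floor and cover 3 mm thick: inside 250 x 114 mm, inner floor 3 mm and underside of the cover 49 mm above the table. Orange inside floor. A black plug stands 15 mm out of its -x end. Origin: centre of the underside; x along its length, away from the robot within 0.25 rad; z up.
- hatch (a point): Centre of the only opening, a rectangular hatch in the cover, level with the cover's top (52 mm above the table); axes as the enclosure's. It is 140 mm (x) x 108 mm (y), from x = -40 to +100 mm and y = -54 to +54 mm in the enclosure's frame: the cover reaches 85 mm over the inside at the near (-x) end and 25 mm at the far (+x) end.
- ratchet: Loose steel ratchet, 191 mm, 0.2 to 0.4 kg, flat on the enclosure's floor along its length (within 0.1 rad), handle end towards the enclosure's +x, both ends under the cover. Origin: centre of its underside, z up, y along it: round handle, 21 mm thick from y = +21 to +96 mm, tapering to 12 mm at y = -65, axis 11 mm up; head y = -95 to -64, 33 mm wide, up to 28 mm high. Balances near y = 0.
- ratchet_head (a point): End of the ratchet's head, 11 mm above its underside.
- ratchet_tail (a point): End of the ratchet's handle, 11 mm above its underside.
- jar: Bystander: clear jar with a white cap, 44 mm across, 82 mm high, standing loose on the table to the right of the enclosure. Origin: centre of its underside.
- tape_measure: Bystander: yellow tape measure, 36 x 83 x 62 mm high, loose on the table at the near right of the enclosure. Origin: centre of its underside, its length along its own y.
- cover: The enclosure's fixed cover: blue sheet 256 x 120 x 3 mm round the hatch, its top 52 mm above the table. Origin and axes as the enclosure's (origin at table height).

How it is judged:
By the outcome, as a careful person would: the job done as asked, in the order asked, and still so for the second after the job is handed in, while the arm keeps its last pose, push and grip.
It also fails if it takes over 45 s, if anything falls off the work surface, if the arm or the gripper's body presses on something with over 40 N, if the wrist force passes 120 N, or if a joint passes its speed limit or range.

## Working session

There is one attempt and no reset: what is moved stays moved. The work goes in short steps, Python scripts to look and compute and a shell command to move; the robot and the scene stay as the last step left them, time stands still between calls to the robot, and variables do not carry over. Pictures are saved under pics/ and viewed, at most 10 in all, crops included, and the job is handed in when it is done.

```bash
mkdir -p pics
cat > h.py <<'E'
import numpy as np,cv2
from plant import telemetry,grab_frame,camera_model,workorder
def K(m):
    f=200/np.tan(np.radians(m["fov_y"])/2); return f,m["cx"],m["cy"]
def ray(m,u,v):
    f,cx,cy=K(m);R=np.array(m["R"]);t=np.array(m["t"])
    d=R.T@np.array([(u-cx)/f,(v-cy)/f,1]);return -R.T@t,d
def atz(m,u,v,z):
    c,d=ray(m,u,v);return c+d*(z-c[2])/d[2]
def proj(m,X):
    f,cx,cy=K(m);p=np.array(m["R"])@np.array(X)+np.array(m["t"]);return f*p[0]/p[2]+cx,f*p[1]/p[2]+cy
def tri(obs):
    A=np.zeros((3,3));b=np.zeros(3)
    for m,u,v in obs:
        c,d=ray(m,u,v);d=d/np.linalg.norm(d);P=np.eye(3)-np.outer(d,d);A+=P;b+=P@c
    return np.linalg.solve(A,b)
E
python3 - <<'E'
from h import *
s=telemetry.state();print(s["t"],s["tcp_pos"],s["tcp_rot"],s["width"])
for n in("top","scene"):
    cv2.imwrite(f"pics/{n}0.png",grab_frame(n));m=camera_model(n);print(n,m)
E
```

```text
0.0 [0.1391449  0.60869657 0.23019589] [-3.52312472e-01 -3.12132651e+00  2.98776112e-03] 1.0053012322515875
top {'fov_y': 51.73660853443449, 'cx': 318.2372835790486, 'cy': 199.54498961333735, 'R': array([[ 0.02900832, -0.99918079,  0.0282181 ],
       [-0.98485612, -0.03339703, -0.17012662],
       [ 0.17092965, -0.02285568, -0.98501811]]), 't': array([-0.01661421,  0.5287054 ,  0.83699931])}
scene {'fov_y': 53.06406823262866, 'cx': 314.5290893142917, 'cy': 190.20867757766072, 'R': array([[-8.57239541e-01,  5.14917828e-01, -1.33859299e-05],
       [ 3.81168048e-01,  6.34554300e-01, -6.72347945e-01],
       [-3.46195450e-01, -5.76368346e-01, -7.40235260e-01]]), 't': array([ 0.44001377, -0.16084247,  1.08963759])}
```

View pics/top0.png

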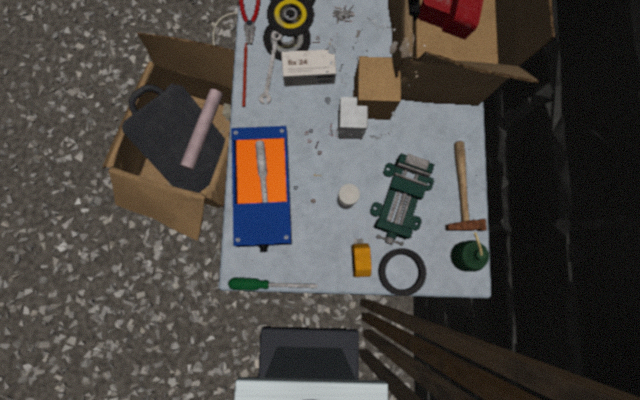

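View pics/scene0.png

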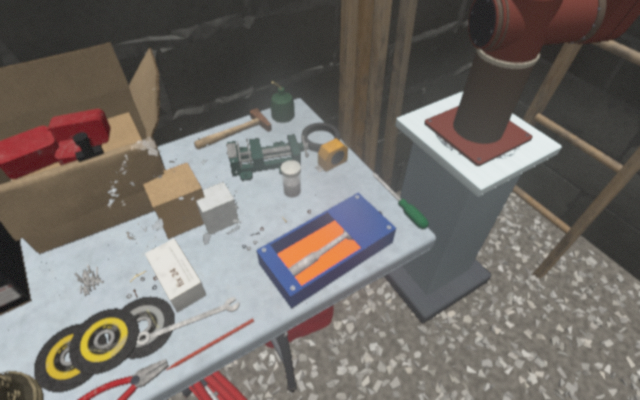

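The top view shows the enclosure's cover at about (233–291, 127–245), with the orange hatch at about (236–287, 139–204). The ratchet lies from (261,140) to (266,203). The scene view shows the same objects, with the hatch around (275–362, 225–290). I'll enlarge both.

Run:
```python
from h import *
a=cv2.imread("pics/top0.png")[115:255,220:300];b=cv2.imread("pics/scene0.png")[185:310,250:405]
a=cv2.resize(a,None,fx=4,fy=4,interpolation=cv2.INTER_CUBIC);b=cv2.resize(b,None,fx=3,fy=3,interpolation=cv2.INTER_CUBIC)
c=np.zeros((560,320+465,3),np.uint8);c[:,:320]=a;c[:375,320:]=b;cv2.imwrite("pics/c0.png",c)
```

```text
(no output)
```

View pics/c0.png

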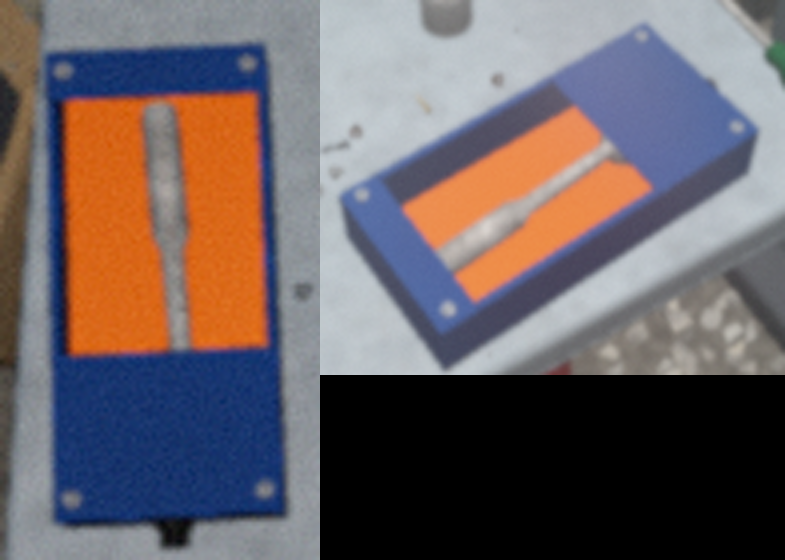

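The cover corners, the hatch corners and the ratchet's shoulder, (172,240) in the top crop and (520,212) in the scene crop, can all be read. I'll triangulate them.

Run:
```python
from h import *
mt,ms=camera_model("top"),camera_model("scene")
T=lambda p:(mt,220+p[0]/4-.4,115+p[1]/4-.4); S=lambda p:(ms,250+(p[0]-320)/3-.3,185+p[1]/3-.3)
P={"c+x+y":((47,55),(443,333)),"c+x-y":((266,45),(343,197)),"c-x-y":((285,515),(645,24)),"c-x+y":((55,523),(756,130)),
"screw++":((64,70),(448,309)),"screw+-":((248,64),(363,194)),"screw--":((264,489),(642,36)),"screw-+":((71,499),(738,126)),
"hatch--":((270,346),(552,82)),"shoulder":((168,242),(520,212)),"shaft_at_edge":((179,347),(612,150))}
R={}
for k,(a,b) in P.items(): R[k]=tri([T(a),S(b)]);print(k,R[k].round(4))
print("shoulder z.014",atz(*T((168,242)),.014),"edge",atz(*T((180,347)),.014),"tail", atz(*T((158,104)),.02))
c=np.mean([R[k] for k in R if k[0]=='c'or k[:2]=='sc'],0)
d=R["c+x+y"]+R["c+x-y"]-R["c-x+y"]-R["c-x-y"]+R["screw++"]+R["screw+-"]-R["screw-+"]-R["screw--"]
yaw=np.arctan2(d[1],d[0]);print("enc",c,"yaw",yaw)
for z in(.052,):
  print([atz(*T(P[k][0]),z).round(4) for k in list(P)[:4]])
print("jar",atz(mt,348,195,.082),"tape",atz(mt,362,260,.062))
```

```text
c+x+y [0.6785 0.1937 0.0523]
c+x-y [0.6883 0.0759 0.051 ]
c-x-y [0.4342 0.054  0.0496]
c-x+y [0.4266 0.1723 0.052 ]
screw++ [0.6692 0.1833 0.0557]
screw+- [0.6765 0.0842 0.0556]
screw-- [0.4465 0.0657 0.0552]
screw-+ [0.4382 0.1649 0.0562]
hatch-- [0.5224 0.0659 0.0517]
shoulder [0.5848 0.1266 0.018 ]
shaft_at_edge [0.5173 0.1208 0.0355]
shoulder z.014 [0.58548724 0.12725021 0.014     ] edge [0.52638488 0.11754868 0.014     ] tail [0.6633553  0.13629559 0.02      ]
enc [0.55724273 0.12422084 0.05343691] yaw 0.08281857671316395
[array([0.6786, 0.1937, 0.052 ]), array([0.6889, 0.0752, 0.052 ]), array([0.4334, 0.0545, 0.052 ]), array([0.4256, 0.1732, 0.052 ])]
jar [ 0.53420672 -0.06010927  0.082     ] tape [ 0.40323143 -0.09310905  0.062     ]
```

The enclosure is centred at (0.557, 0.124) with a yaw of 0.083. The ratchet's yaw is about 0.136 and its shoulder is near (0.585, 0.127). Next I'll hover over the handle and check with the wrist camera.

```bash
python3 -m handwheel '[[0,0,0.36,0.46,-0.48,-0.03,0.5],[0,0,0.36,0.46,-0.48,-0.03,0.5],[0,0,0.36,0.46,-0.48,-0.03,0.5],[0,0,0.36,0.46,-0.48,-0.03,0.5],[0,0,0.36,0.46,-0.48,-0.03,0.5],[0,0,0.36,0.46,-0.48,-0.03,0.5],[0,0,0.36,0.46,-0.48,-0.03,0.5],[0,0,0.36,0.46,-0.48,-0.03,0.5],[0,0,0.36,0.46,-0.48,-0.03,0.5],[0,0,0.36,0.46,-0.48,-0.03,0.5]]'
python3 - <<'E'
from h import *
s=telemetry.state();print(s)
E
```

```text
t: 1.35
tcp_pos: [0.5702, 0.1589, 0.2028]
tcp_rot: [0.212, -3.134, -0.0]
wrist_force: [0.3, 0.8, 0.1]
width: 0.507
grasp_force: 0.0
{'t': 1.35, 'joint_pos': array([ 1.38478250e-01,  1.63742469e-01,  1.64588790e+00,  1.99533870e-04,
        1.33242758e+00, -1.56744275e+00]), 'joint_vel': array([-0.72618576,  0.53006712, -0.54818033,  0.00324806,  0.0065191 ,
       -0.7234652 ]), 'tau': array([  2.01746598, -48.91081095, -35.09690523,  -0.2410273 ,
         0.20127035,   0.92869861]), 'tcp_pos': array([0.57022234, 0.1588971 , 0.20281258]), 'tcp_rot': array([ 2.11985744e-01, -3.13395343e+00, -2.51955891e-04]), 'wrist_force': array([0.2748628 , 0.8365511 , 0.08020607]), 'moment': array([ 0.02114587, -0.00743921, -0.00701234]), 'grasp_force': 0.0, 'width': 0.5068932702542184}
```

```bash
python3 -m handwheel '[[0,0,0,0,0,0,0.5],[0,0,0,0,0,0,0.5],[0,0,0,0,0,0,0.5]]'
python3 - <<'E'
from h import *
mw=camera_model("wrist");im=grab_frame("wrist");cv2.imwrite("pics/w1.png",im);np.save("w1.npy",mw,allow_pickle=True)
E
```

```text
t: 1.72
tcp_pos: [0.5684, 0.1618, 0.2031]
tcp_rot: [0.215, -3.134, -0.0]
wrist_force: [0.1, 0.8, 0.0]
width: 0.503
grasp_force: 0.0
```

View pics/w1.png

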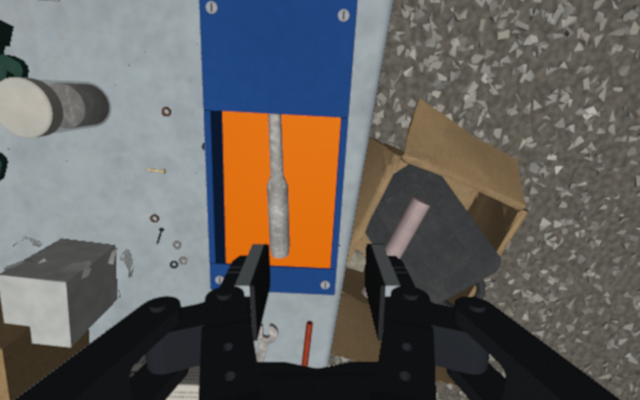

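The wrist view shows the handle's end at about (281,258), the shoulder at about (279,190) and the shaft meeting the hatch edge at (275,115). The hatch corners are at about (206,110), (347,117), (333,267) and (212,265).

Run:
```python
from h import *
mw=np.load("w1.npy",allow_pickle=True).item();mt=camera_model("top")
T=lambda p:(mt,220+p[0]/4-.4,115+p[1]/4-.4)
for n,w,t in(("shoulder",(279,190),(168,242)),("tail",(281,257),(158,105)),("near screw",(211,7),(264,489)),("screw far",(325,285),(64,70)),("screw nearL",(344,15),(71,499)),("screw farR",(219,283),(248,64))):
  print(n,tri([T(t),(mw,*w)]).round(4),"wrist@.014",atz(mw,*w,.014).round(4),"@.052",atz(mw,*w,.052).round(4))
for p in((206,110),(347,117),(275,115)):print(atz(mw,*p,.052).round(4),atz(mw,*p,.014).round(4))
```

```text
shoulder [0.588  0.1279 0.0183] wrist@.014 [0.5928 0.1287 0.014 ] @.052 [0.5816 0.1315 0.052 ]
tail [0.6659 0.1378 0.0119] wrist@.014 [0.6653 0.1384 0.014 ] @.052 [0.6458 0.1401 0.052 ]
near screw [0.446  0.066  0.0551] wrist@.014 [0.4388 0.0539 0.014 ] @.052 [0.4452 0.0653 0.052 ]
screw far [0.6721 0.1852 0.0473] wrist@.014 [0.692  0.1891 0.014 ] @.052 [0.6695 0.1849 0.052 ]
screw nearL [0.4378 0.1655 0.0559] wrist@.014 [0.4293 0.1677 0.014 ] @.052 [0.4369 0.166  0.052 ]
screw farR [0.6769 0.0849 0.057 ] wrist@.014 [0.7052 0.0755 0.014 ] @.052 [0.6811 0.0844 0.052 ]
[0.5218 0.0649 0.052 ] [0.5253 0.0535 0.014 ]
[0.5116 0.1805 0.052 ] [0.5138 0.1841 0.014 ]
[0.5181 0.1215 0.052 ] [0.5211 0.1173 0.014 ]
```

```bash
python3 -m handwheel '[[0,0,0.007,0.037,-0.033,-0.03,0.5],[0,0,0.007,0.037,-0.033,-0.06,0.5],[0,0,0.007,0.037,-0.033,-0.10,0.5],[0,0,0.007,0.037,-0.033,-0.13,0.5],[0,0,0.007,0.037,-0.033,-0.15,0.5],[0,0,0.007,0.037,-0.033,-0.165,0.5],[0,0,0.007,0.037,-0.033,-0.175,0.5],[0,0,0.007,0.037,-0.033,-0.175,0.5]]'
python3 - <<'E'
from h import *
mw=camera_model("wrist");im=grab_frame("wrist");cv2.imwrite("pics/w2.png",im)
E
```

```text
t: 2.78
tcp_pos: [0.6061, 0.1277, 0.028]
tcp_rot: [0.223, -3.133, 0.0]
wrist_force: [0.4, -0.3, -0.7]
width: 0.502
grasp_force: 0.0
```

View pics/w2.png

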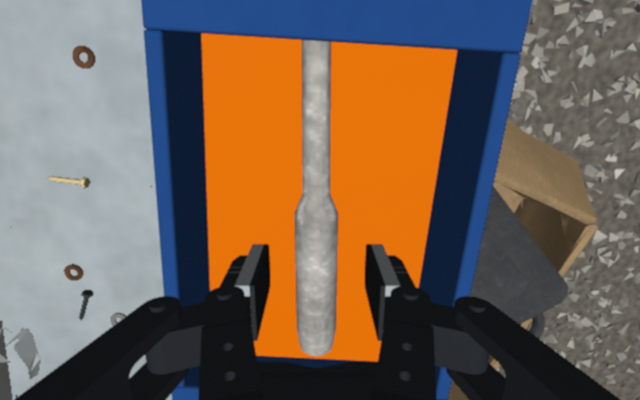

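The handle sits centred between the pads: its axis is at u≈316 and the pads are at about 258 and 375. It's also aligned with the tool, so I'll descend and close.

```bash
python3 -m handwheel '[[0,0,0,0,0,-0.012,0.5],[0,0,0,0,0,-0.02,0.5],[0,0,0,0,0,-0.021,0.5],[0,0,0,0,0,-0.021,0.1],[0,0,0,0,0,-0.021,0],[0,0,0,0,0,-0.021,0],[0,0,0,0,0,-0.021,0],[0,0,0,0,0,-0.021,0]]'
```

```text
t: 3.82
tcp_pos: [0.6065, 0.1277, 0.0076]
tcp_rot: [-0.223, 3.133, 0.0]
wrist_force: [-0.4, -0.2, 2.8]
width: 0.215
grasp_force: 59.0
```

```bash
cat > plan.py <<'E'
# 2D check in enclosure x-z (mm): ratchet tilted th (tail up) about the grip point; min clearances
import numpy as np
def prof(n=200):
    y=np.linspace(-95,96,n);r=np.where(y>21,10.5,6+4.5*(y+65)/86)
    return y,np.where(y<-64,28,11+r),np.where(y<-64,0,11-r)
def chk(gx,gz,th,yg=35):          # gx,gz: ratchet axis point at yg
    c,s=np.cos(th),np.sin(th);y,t,b=prof();o=[]
    P=lambda h:(gx+(y-yg)*c-(h-11)*s, gz+(y-yg)*s+(h-11)*c)
    pts=np.hstack([np.array(P(h)) for h in(b,(t+b)/2,t)]);X,Z=pts
    ins=(Z<52)
    near=[np.where((X<-40)&(X>-128),49-Z,99)]
    d=lambda x0,x1:np.hypot(np.maximum(np.maximum(x0-X,X-x1),0),np.maximum(np.maximum(49-Z,Z-52),0)).min()
    return dict(floor=round(Z.min()-3,1),nearcov=round(d(-128,-40),1),farcov=round(d(100,128),1),nearwall=round((X[ins].min()+125) if ins.any() else 999,1),tail=[round(X.max()),round(Z.max())])
if __name__=="__main__":
    for a in[(49,14,0),(49,20,0),(29,20,0),(19,21,0),(14,30,.09),(12,38,.17),(10,46,.25),(8,54,.32),(8,60,.38),(30,62,.38),(50,64,.38),(70,68,.38),(85,75,.38),(95,90,.38),(95,120,.38)]:print(a,chk(*a))
E
python3 plan.py
```

```text
(49, 14, 0) {'floor': np.float64(0.0), 'nearcov': np.float64(18.0), 'farcov': np.float64(24.5), 'nearwall': np.float64(44.0), 'tail': [110, 31]}
(49, 20, 0) {'floor': np.float64(6.0), 'nearcov': np.float64(12.0), 'farcov': np.float64(18.5), 'nearwall': np.float64(44.0), 'tail': [110, 37]}
(29, 20, 0) {'floor': np.float64(6.0), 'nearcov': np.float64(12.0), 'farcov': np.float64(21.0), 'nearwall': np.float64(24.0), 'tail': [90, 37]}
(19, 21, 0) {'floor': np.float64(7.0), 'nearcov': np.float64(11.0), 'farcov': np.float64(26.6), 'nearwall': np.float64(14.0), 'tail': [80, 38]}
(14, 30, 0.09) {'floor': np.float64(4.4), 'nearcov': np.float64(11.0), 'farcov': np.float64(26.4), 'nearwall': np.float64(8.0), 'tail': [76, 46]}
(12, 38, 0.17) {'floor': np.float64(2.2), 'nearcov': np.float64(11.0), 'farcov': np.float64(27.9), 'nearwall': np.float64(6.0), 'tail': [74, 59]}
(10, 46, 0.25) {'floor': np.float64(0.2), 'nearcov': np.float64(6.5), 'farcov': np.float64(28.3), 'nearwall': np.float64(4.8), 'tail': [72, 71]}
(8, 54, 0.32) {'floor': np.float64(-0.3), 'nearcov': np.float64(1.6), 'farcov': np.fl
[... 381 characters left out ...]
oat64(2.6), 'nearcov': np.float64(6.0), 'farcov': np.float64(19.2), 'nearwall': np.float64(48.0), 'tail': [111, 96]}
(70, 68, 0.38) {'floor': np.float64(6.6), 'nearcov': np.float64(6.2), 'farcov': np.float64(15.5), 'nearwall': np.float64(68.0), 'tail': [131, 100]}
(85, 75, 0.38) {'floor': np.float64(13.6), 'nearcov': np.float64(5.2), 'farcov': np.float64(16.4), 'nearwall': np.float64(83.0), 'tail': [146, 107]}
(95, 90, 0.38) {'floor': np.float64(28.6), 'nearcov': np.float64(9.7), 'farcov': np.float64(26.6), 'nearwall': np.float64(98.2), 'tail': [156, 122]}
(95, 120, 0.38) {'floor': np.float64(58.6), 'nearcov': np.float64(20.7), 'farcov': np.float64(54.8), 'nearwall': 999, 'tail': [156, 152]}
```

It's gripped at 59 N. Now I'll refine the waypoints for better clearances and convert them into row values.

Run:
```python
from plan import chk;import numpy as np
g0=np.array([49.5,14])
for th in(0,.06,.12,.18,.24,.30,.36):
    best=max(((min(c["floor"],c["nearcov"],c["farcov"]*.6,c["nearwall"]),gx,gz) for gx in range(10,50,3) for gz in range(14,80,1) for c in[chk(gx,gz,th)]));print(th,best,chk(best[1],best[2],th))
for gx in range(20,100,10):
    print(gx,max((min(c["floor"],c["nearcov"],c["farcov"]),gz) for gz in range(50,90) for c in[chk(gx,gz,.36)]))
```

```text
0 (np.float64(16.0), 16, 79) {'floor': np.float64(65.0), 'nearcov': np.float64(16.0), 'farcov': np.float64(28.3), 'nearwall': 999, 'tail': [77, 96]}
0.06 (np.float64(8.2), 49, 79) {'floor': np.float64(57.2), 'nearcov': np.float64(8.2), 'farcov': np.float64(19.5), 'nearwall': 999, 'tail': [111, 93]}
0.12 (np.float64(7.0), 28, 37) {'floor': np.float64(7.5), 'nearcov': np.float64(7.0), 'farcov': np.float64(12.4), 'nearwall': np.float64(21.9), 'tail': [90, 55]}
0.18 (np.float64(6.0), 28, 44) {'floor': np.float64(6.9), 'nearcov': np.float64(6.0), 'farcov': np.float64(11.0), 'nearwall': np.float64(22.1), 'tail': [90, 65]}
0.24 (np.float64(5.4), 28, 50) {'floor': np.float64(5.4), 'nearcov': np.float64(6.1), 'farcov': np.float64(10.5), 'nearwall': np.float64(22.7), 'tail': [90, 75]}
0.3 (np.float64(5.1), 49, 57) {'floor': np.float64(5.1), 'nearcov': np.float64(5.1), 'farcov': np.float64(9.4), 'nearwall': np.float64(44.8), 'tail': [110, 85]}
0.36 (np.float64(4.1), 49, 64) {'floor': np.float64(4.9), 'nearcov': np.float64(4.1), 'farcov': np.float64(18.7), 'nearwall': np.float64(46.3), 'tail': [110, 95]}
20 (np.float64(1.9), 61)
30 (np.float64(3.9), 63)
40 (np.float64(4.1), 64)
50 (np.float64(4.1), 64)
60 (np.float64(4.2), 64)
70 (np.float64(5.9), 65)
80 (np.float64(7.9), 67)
90 (np.float64(9.1), 70)
```

```bash
python3 -m handwheel '[[0,0,0,0,0,0.003,0],[0,0,0,0,0,0.006,0],[0,0,0,-0.005,-0.001,0.006,0],[0,0,0,-0.012,-0.002,0.006,0],[0,0,0,-0.021,-0.003,0.006,0],[0.004,-0.03,0,-0.021,-0.003,0.010,0],[0.009,-0.059,0,-0.021,-0.003,0.014,0],[0.013,-0.09,0,-0.021,-0.003,0.018,0],[0.017,-0.119,0,-0.0205,-0.003,0.023,0],[0.017,-0.119,0,-0.0205,-0.003,0.023,0]]'
python3 - <<'E'
from h import *
s=telemetry.state();print(s["moment"]);t=grab_frame("top")[115:255,220:300];im=grab_frame("scene")[150:310,230:420];w=grab_frame("wrist")
c=np.zeros((600,780,3),np.uint8);c[:320,:380]=cv2.resize(im,None,fx=2,fy=2);c[:280,400:560]=cv2.resize(t,None,fx=2,fy=2);c[330:580,:400]=cv2.resize(w,(400,250));cv2.imwrite("pics/s3.png",c)
E
```

```text
t: 5.08
tcp_pos: [0.5858, 0.1246, 0.0309]
tcp_rot: [-0.215, 3.013, 0.013]
wrist_force: [0.3, -0.6, -3.6]
width: 0.218
grasp_force: 58.7
[-0.02047018  0.00373165  0.04249052]
```

View pics/s3.png

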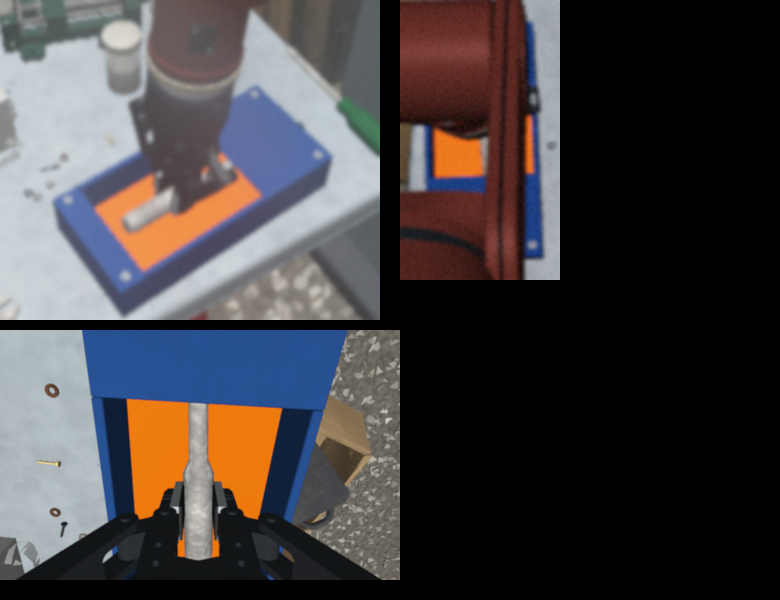

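The ratchet is held and its tail is clear of the far cover edge. The tail end is at scene (293,262) and wrist (318,366). I'll triangulate it to check whether it has drooped in the grip.

Run:
```python
from h import *
ms=camera_model("scene");mw=camera_model("wrist");s=telemetry.state()
print("tri",tri([(ms,293,262),(mw,318,366)]).round(4))
g=np.array([.5858-.0064*.12*.99,.1246,.0309+.0064])
e=np.array([.99,.143,0]);
for th in(0,.06,.12):
  c,sn=np.cos(th),np.sin(th)
  for y,n in((96,"tail"),(21,"should"),(-30,"shaft")):
    X=g+(y-35)*1e-3*(e*c+np.array([0,0,sn])); print(th,n,X.round(4),"scene",np.round(proj(ms,X)),"wrist",np.round(proj(mw,X)))
```

```text
tri [0.6384 0.1322 0.0427]
0 tail [0.6454 0.1333 0.0373] scene [291. 266.] wrist [314. 369.]
0 should [0.5712 0.1226 0.0373] scene [321. 246.] wrist [314. 241.]
0 shaft [0.5207 0.1153 0.0373] scene [341. 232.] wrist [313. 118.]
0.06 tail [0.6453 0.1333 0.041 ] scene [291. 265.] wrist [314. 376.]
0.06 should [0.5712 0.1226 0.0365] scene [321. 246.] wrist [314. 240.]
0.06 shaft [0.5208 0.1153 0.0334] scene [340. 233.] wrist [313. 117.]
0.12 tail [0.645  0.1333 0.0446] scene [291. 264.] wrist [314. 382.]
0.12 should [0.5713 0.1226 0.0356] scene [321. 246.] wrist [314. 239.]
0.12 shaft [0.5212 0.1154 0.0295] scene [340. 235.] wrist [313. 116.]
```

```bash
python3 -m handwheel '[[0.004,-0.03,0,0,0,0.0035,0],[0.0085,-0.059,0,0,0,0.007,0],[0.013,-0.09,0,0.001,0,0.010,0],[0.017,-0.119,0,0.001,0,0.013,0],[0.021,-0.148,0,0.008,0.001,0.0175,0],[0.023,-0.163,0,0.015,0.002,0.019,0],[0.026,-0.178,0,0.022,0.003,0.0205,0],[0.026,-0.178,0,0.022,0.003,0.0205,0]]'
python3 - <<'E'
from h import *
s=telemetry.state();print(s["moment"]);im=grab_frame("scene")[130:310,230:420];w=grab_frame("wrist")
c=np.zeros((500,780,3),np.uint8);c[:360,:380]=cv2.resize(im,None,fx=2,fy=2);c[:250,380:]=cv2.resize(w,(400,250));cv2.imwrite("pics/s4.png",c)
E
```

```text
t: 6.22
tcp_pos: [0.6085, 0.1276, 0.0509]
tcp_rot: [-0.202, 2.834, 0.031]
wrist_force: [0.5, -0.1, -3.6]
width: 0.214
grasp_force: 58.8
[-0.07135124  0.21414614  0.03569654]
```

View pics/s4.png

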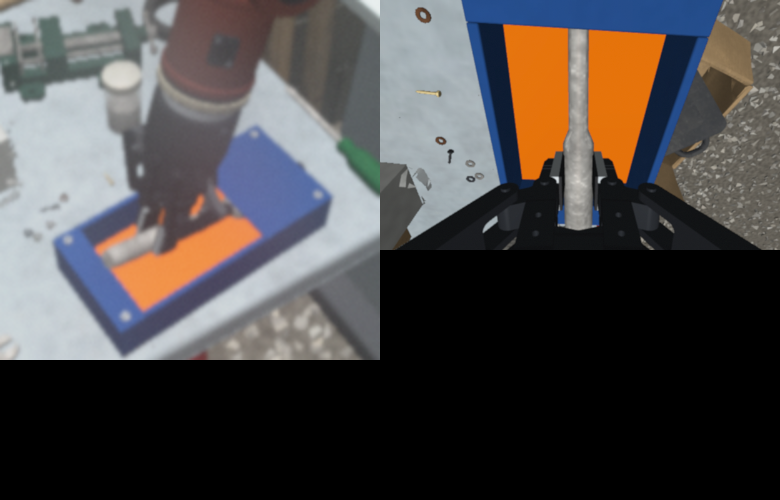

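Contact-free so far: the force is just the 3.6 N weight, and the ratchet's position in the wrist view hasn't changed (shoulder and tail in the same place relative to the pads). Next I'll draw the head out from under the near cover.

```bash
python3 -m handwheel '[[0.004,-0.03,0,0.001,0,0.0035,0],[0.0085,-0.059,0,0.0015,0,0.007,0],[0.0085,-0.059,0,0.006,0.001,0.007,0],[0.0085,-0.059,0,0.012,0.0015,0.0072,0],[0.0085,-0.059,0,0.021,0.003,0.008,0],[0.0085,-0.059,0,0.031,0.0045,0.010,0],[0.0085,-0.059,0,0.041,0.006,0.013,0],[0.0085,-0.059,0,0.044,0.006,0.015,0],[0.0085,-0.059,0,0.044,0.006,0.015,0]]'
python3 - <<'E'
from h import *
from plan import chk
print(chk(92,72,.36),chk(86,72,.36,29),chk(92,90,.36),chk(98,80,.36),chk(98,100,.36))
w=grab_frame("wrist");cv2.imwrite("pics/w5.png",w)
E
```

```text
t: 7.45
tcp_pos: [0.6521, 0.1336, 0.0659]
tcp_rot: [-0.198, 2.775, 0.037]
wrist_force: [-0.3, 0.3, -3.0]
width: 0.218
grasp_force: 58.8
{'floor': np.float64(12.9), 'nearcov': np.float64(8.1), 'farcov': np.float64(11.0), 'nearwall': np.float64(89.3), 'tail': [153, 103]} {'floor': np.float64(15.0), 'nearcov': np.float64(6.2), 'farcov': np.float64(13.2), 'nearwall': np.float64(89.0), 'tail': [152, 105]} {'floor': np.float64(30.9), 'nearcov': np.float64(9.2), 'farcov': np.float64(27.9), 'nearwall': np.float64(94.3), 'tail': [153, 121]} {'floor': np.float64(20.9), 'nearcov': np.float64(10.3), 'farcov': np.float64(16.4), 'nearwall': np.float64(95.3), 'tail': [159, 111]} {'floor': np.float64(40.9), 'nearcov': np.float64(16.1), 'farcov': np.float64(35.1), 'nearwall': np.float64(105.2), 'tail': [159, 131]}
```

View pics/w5.png

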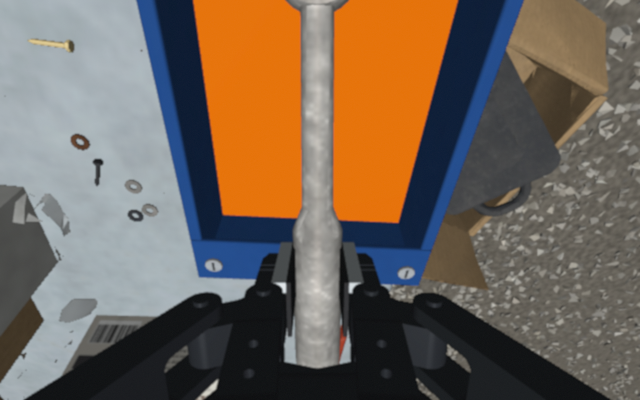

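The head's base at (317,5) has already come into the hatch opening, and the near cover edge is out of frame. I'll move a little further forward and up, then lift straight up.

```bash
python3 -m handwheel '[[0,0,0,0.004,0.0005,0.004,0],[0,0,0,0.008,0.001,0.009,0],[0,0,0,0.008,0.001,0.016,0],[0,0,0,0.008,0.001,0.026,0],[0,0,0,0.008,0.001,0.036,0],[0,0,0,0.008,0.001,0.05,0],[0,0,0,0.008,0.001,0.07,0],[0,0,0,0.008,0.001,0.09,0],[0,0,0,0.008,0.001,0.11,0],[0,0,0,0.008,0.001,0.11,0]]' && python3 -m handwheel '[[0,0,0,0,0,0.02,0],[0,0,0,0,0,0.04,0],[0,0,0,0,0,0.06,0],[0,0,0,0,0,0.075,0],[0,0,0,0,0,0.083,0],[0,0,0,0,0,0.085,0],[0,0,0,0,0,0.085,0],[0,0,0,0,0,0.085,0],[0,0,0,0,0,0.085,0],[0,0,0,0,0,0.085,0]]'
python3 - <<'E'
from h import *
s=telemetry.state();print(s["joint_vel"].round(3));im=grab_frame("scene");cv2.imwrite("pics/s6.png",im)
E
```

```text
t: 8.75
tcp_pos: [0.6615, 0.1348, 0.1793]
tcp_rot: [-0.197, 2.77, 0.037]
wrist_force: [0.1, -0.2, -2.7]
width: 0.22
grasp_force: 58.8
t: 10.0
tcp_pos: [0.6597, 0.1346, 0.2604]
tcp_rot: [-0.198, 2.776, 0.037]
wrist_force: [0.3, 1.1, -2.5]
width: 0.217
grasp_force: 59.0
[-0.002 -0.004 -0.002 -0.001 -0.     0.   ]
```

View pics/s6.png

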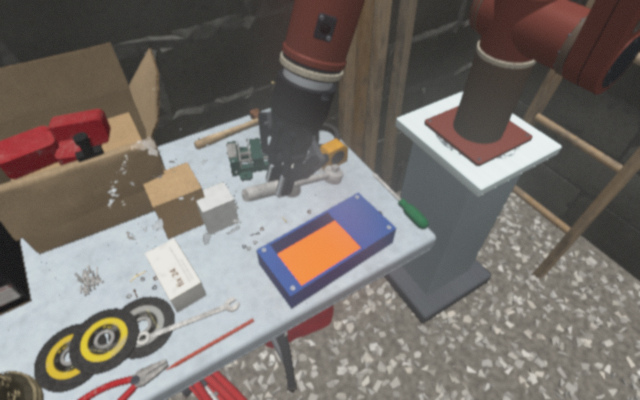

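The ratchet is out, held with its handle end at about (250,190) and its head at about (332,176). The enclosure is empty, and the tape measure and jar appear undisturbed. I'll check the head's height against the model, then hand in.

Run:
```python
from h import *
ms=camera_model("scene");g=np.array([.6597-.002,.1346,.2664])
for y in(96,-80):
  X=g+(y-35)*1e-3*(np.array([.99,.143,0])*np.cos(.36)+np.array([0,0,np.sin(.36)]));print(X.round(3),np.round(proj(ms,X)))
print(np.round(proj(ms,[.5344,-.060,.082])))
if abs(telemetry.state()["joint_vel"]).max()<.02: print(workorder.job_done())
```

```text
[0.714 0.143 0.288] [242. 196.]
[0.551 0.119 0.226] [332. 174.]
[292. 167.]
the job is handed in; nothing more can be done
None
```

The ratchet came out of the enclosure handle end first with no sign of contact with the cover. I handed the job in with it held still, its lowest point about 15 cm above the cover by calculation, and the jar and tape measure not disturbed as far as the pictures show.

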